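# Fit the front glass to a stall spotlight

## Task

Drop the amber glass into the open mouth of the spotlight so that it lies flat on its seat, then set the brass retaining ring over it and screw the ring down clockwise until it presses snugly on the glass and holds it by itself, without overtightening. Let go, and leave the other things on the stall where they are.

Things in the scene. Friction and masses are not known exactly. Their poses are not given: they have to be found in the camera images.
- lamp_mouth (a point): Stall spotlight, fixed, face up: grey round neck 44 mm across on a black foot 100 mm across. This point: centre of the open mouth, on the rim, 80 mm above the table; z up. White marks on the rim and on the collar (74 mm across, 52 mm below the rim) show the three entry lines of the ring's pins, at 0, 120 and 240 degrees from this frame's x axis, seen from above.
- lamp_cell (a point): The lamp's round cell under the mouth, bore 36.4 mm across: this point is on its axis 8.5 mm below the rim, on the top of the flat silver seat on which the glass comes to rest. The seat is sprung, 12 N per mm with 4 mm of travel, so the glass gives way downward a little when pressed.
- lamp_thread (a point): On the lamp's axis, 6 mm below the rim. A sleeve on the neck has a coarse right-hand thread: three silver ridges (53 mm across, 5 mm thick). Each starts 0.25 rad clockwise of an entry line (from above) and runs 1.5 rad clockwise, falling 5 mm per rad; then comes a gap. The sleeve sits at a hidden height: the underside at the start is 0 to 3 mm below this point.
- lens_center (a point): Amber front glass: round disc 34 mm across, upright edge 14 mm tall (a low dome on top adds 3 mm), 32 g, lying dome up on a white post 28 mm across, 18 mm above the table, on an 85 mm wooden board 6 mm thick. This point: its centre, 7 mm above its underside; z up. Seated, its edge stands 5.5 mm proud of the lamp's rim.
- ring_center (a point): Brass retaining ring, hexagonal, 62 mm across flats, 72 mm across corners, 26 mm tall, about 70 g, open below, lying lip up on the table. This point: on its axis, 13 mm above its lower edge; z up. Turned clockwise from above on the lamp it binds after 0.55 to 1.15 rad from the entry lines, by the sleeve's height; then each 0.1 rad adds 6 N on the glass and pulls it down 0.5 mm.
- ring_pins (a point): On the ring's axis, 3.5 mm above its lower edge: the height of three steel pins, 5 mm thick, that point inward from the skirt (inside 55 mm wide) to 23.2 mm from the axis, at 0, 120 and 240 degrees from this frame's x axis, each in the middle of a flat. They pass down through the gaps of the lamp's thread and run under its ridges.
- ring_lip (a point): On the ring's axis, 22 mm above its lower edge: the underside of the lip, 4 mm thick with a 24 mm opening, which comes to lie on the glass. Three red marks on the lip's top show where the pins are below. The thread holds by itself when let go. Snug is a press on the glass of 5 to 25 N; over 25 N cracks it.
- gold_tray: Gilded shallow tray 130 x 100 x 22 mm; not part of the job; origin at its underside (middle).
- jar: Glass jar with red cap, 48 mm across, 62 mm tall; not part of the job; origin at its underside (middle).
- screwdriver: Screwdriver lying on the cloth; not part of the job; origin at its underside, near its middle.
- cone: Red cone ornament, 60 mm across, 100 mm tall; not part of the job; origin at its underside (middle).
- bell: Small brass bell, 56 mm across, 52 mm tall; not part of the job; origin at its underside (middle).
- blue_glass: Spare blue filter glass, a disc 48 mm across, 12 mm thick (too big for this lamp); not part of the job; origin at its underside (middle).
- drum: Green toy drum, 72 mm across, 45 mm tall; not part of the job; origin at its underside (middle).
- cup: Blue ceramic cup, 68 mm across, 70 mm tall; not part of the job; origin at its underside (middle).
Not all that is in view belongs to the job. What is shaped like the part that bears lamp_mouth but brown, pink or red is not meant.

How it is judged:
On the way, in this order (a step that is already met when the one before it is completed fails the run):
1. the glass lies flat in the lamp's cell, let go (horizontal distance between lens_center and lamp_mouth below 0.0025 m and angle between lens_center's own z axis and vertical below 0.06 rad and z of lens_center in the frame of lamp_mouth below 0 m and contact force between lens and the fingers below 0.1 N), for 0.2 s.
2. the ring is down over the neck, its pins below the start of the thread (horizontal distance between ring_center and lamp_mouth below 0.004 m and angle between ring_center's own z axis and vertical below 0.06 rad and z of ring_center in the frame of lamp_mouth below -0.0015 m), for 0.1 s.
At the end, for the whole second after the job is handed in: Glass in the cell (axis within 2.5 mm, tilt under 0.06 rad, centre 1 mm or more below the rim); ring on the neck (axis within 4 mm, tilt under 0.06 rad, centre 1.5 mm or more below the rim), still, let go, and pressing on the glass with 5 to 25 N (all of step 2 and horizontal distance between lens_center and lamp_mouth below 0.0025 m and angle between lens_center's own z axis and vertical below 0.06 rad and contact force between ring and lens between 5 and 25 N and z of lens_center in the frame of lamp_mouth below -0.001 m and linear speed of ring below 0.01 m/s); the robot touches nothing.
It fails at once if the glass is overtightened: the ring presses on it with over 25 N (contact force between ring and lens above 25 N).
It fails at once if another thing is disturbed: moved over 20 mm (distance of any of gold_tray, jar, screwdriver, cone, bell, blue_glass, drum, cup from where it was at the start of the episode above 0.02 m).
It also fails if it takes over 67 s, if anything falls off the work surface, if the arm or the gripper's body presses on something with over 40 N, if the wrist force passes 120 N, or if a joint passes its speed limit or range.

## Robot

A 7-joint arm with a two-finger parallel gripper is mounted at the origin on the work surface. World frame = base frame: x ahead of the robot, y to its left, z up, the work surface at z = 0. Lengths are in m, angles in rad, forces in N, time in s.
With the tool pointing down it reaches from about 0.425 to 0.925 m from the base axis. Payload 6.8 kg.
Tool frame: the origin (TCP) lies on the mounting face of the last link; the fingertips stand 173 mm ahead of it and the grasp point (between the pads) lies 155 mm ahead of it; z points along the fingers, y is the line along which they close (so a half turn about z gives the same grasp; the last joint's range is limited). The gripper opens to 85 mm and grips with 20 to 120 N. Pads are 22 mm wide; open, the fingers measure 114 mm over their backs; the gripper's body (76 mm by 85 mm) begins 54 mm behind the grasp point. The pads swing forward as they close: fully open they stand 13 mm farther back than shut.
Start: joints at [-1.218, 0.477, 0.022, 1.555, -0.011, 1.109, -0.083], TCP at [0.3, 0.605, 0.405] pointing down, gripper open.
Joint ranges: [-2.96, 2.96], [-0.34, 2.1], [-1.41, 1.46], [0.24, 2.44], [-1.37, 4.51], [0.17, 1.92], [-2.96, 2.96]. Speed limits (rad/s): [2.39, 2.39, 3.14, 3.14, 3.14, 3.14, 3.14].

## Interface

Orientations are given as a unit quaternion [w, x, y, z].
In Python, from station import bot gives the robot as it stands. The module is installed in compiled form; this text tells all that it offers.
- The arm moves only by the shell command python3 -m pendant 'ROWS' [FORCE]. ROWS is JSON, a list of rows, each a list of 5 numbers: the finger opening in m, from 0 to 0.0854, then the shift along the tool's x, y, z in m, then the turn about the tool's z in degrees. In form: [[jaw, x, y, z, yaw], ...]. A call has 1 to 12 rows; each row shifts and turns the commanded pose from where the row before left it, along the tool's axes as they then stand; what a row does not reach is not made up. A row lasts 1/12 s, in which the tool goes at most 41.7 mm and 7.16 degrees, less where a joint would pass 70% of its speed; a pose out of reach is approached as far as the arm can. A call with a gripper value outside its range is refused whole. The fingers move at their own pace and stop on an object; FORCE is the grip in N (left out, the last holds). Time passes only in rows, so rows that do not move let the fingers close. It gives the time, the measured TCP pose, the force, the opening and the grip force at its end, in the units of the state.
- bot.get_obs(): the state, without advancing time (a new reading comes with each control period).
- bot.read_camera(name): name is "side" or "top"; returns (picture, depth): 420x560x3 uint8, blue, green, red; 420x560 float32, m along the optical axis (not along the pixel's ray), 0 where there is no reading.
- bot.camera_model(name): a dict with "intrinsics" (3x3 intrinsics, pixels), "R" (3x3) and "t" (3): a world point X has camera coordinates R X + t. Camera axes: x right, y down, z forward; pixel columns grow to the right and rows downward; lengths in m; the calibration is good to about 2 mm. A picture is of the moment at which its call begins. camera_model takes no time and is no camera call.
- bot.hand_in(): hands the job in; it is judged then, once.
Trained networks look in the newest picture that a camera, given by its name, has taken for a name from the list of things; names that differ only in an ending like _2 or _b are one class to them, and where a whole thing is asked for, a point or a joint stands for the part that bears it (a point fixed in the world has none). Each returns a list of dicts, best first, with "score" (0 to 1); they miss things now and then, are a little off and sometimes report something else, mostly with a low value. They report only what shows in the picture. A call takes as long as a camera call. They do not tell look-alikes from the thing itself.
- bot.boxes_of(name, camera): "at" ([column, row] in pixels, amid what is visible of it).
- bot.trace(name, camera): "mask" (420x560 bool, what is visible of it) and "at" ([column, row] in pixels, amid what is visible of it).
- bot.pinpoint(name, camera): "at" ([column, row] in pixels: a listed point, or the origin of a listed thing).
The state is a dict: "t": time; "q": joint angles; "joint_vel": joint speeds; "joint_torque": joint torques, N m; "eef_pos": TCP position; "tool_rot": TCP orientation; "contact_force": force on the tool from outside, world axes, zero at the start; "torque": the same for the moment, N m; "gripper_width": opening from 0.0 (shut) to 1.0 (fully open); "grasp_force": force on a finger pad.
Only numpy, scipy, OpenCV 4.12 (cv2) and the standard library are available. Lean on these libraries where they do the work, as an engineer would, in place of code of your own. Each camera call takes 0.05 s, during which the arm holds its last target. There are 200 camera calls.

## Working session

There is one attempt and no reset: what is moved stays moved. The work goes in short steps, Python scripts to look and compute and a shell command to move; the robot and the scene stay as the last step left them, time stands still between calls to the robot, and variables do not carry over. Pictures are saved under pics/ and viewed, at most 10 in all, crops included, and the job is handed in when it is done.

```bash
mkdir -p pics
cat > h.py <<'E'
import numpy as np, cv2
from station import bot
def ray(cam,uv,z):
    m=bot.camera_model(cam);K,R,t=[np.array(m[k]) for k in("intrinsics","R","t")]
    d=R.T@np.linalg.inv(K)@np.array([uv[0],uv[1],1.]);c=-R.T@t
    return c+d*(z-c[2])/d[2]
def cloud(cam,depth):
    m=bot.camera_model(cam);K,R,t=[np.array(m[k]) for k in("intrinsics","R","t")]
    v,u=np.mgrid[:420,:560];p=np.stack([u,v,np.ones_like(u)],-1)@np.linalg.inv(K).T*depth[...,None]
    return (p-t)@R
E
python3 - <<'E'
from h import *
np.set_printoptions(precision=4,suppress=True)
for c in("top","side"):
    p,d=bot.read_camera(c);cv2.imwrite(f"pics/{c}0.png",p)
    for n,z in(("lamp_mouth",.08),("lens_center",.031),("ring_center",.013),("ring_lip",.022)):
        for r in bot.pinpoint(n,c)[:3]: print(c,n,np.round(r["at"],1),round(r["score"],2),ray(c,r["at"],z))
o=bot.get_obs();print(o)
E
```

```text
top lamp_mouth [203.5 234.6] 0.98 [0.5013 0.207  0.08  ]
top lamp_mouth [191.5 295.3] 0.94 [0.3402 0.2365 0.08  ]
top lamp_mouth [310.5 239.8] 0.78 [ 0.4867 -0.0806  0.08  ]
top lens_center [271.1 204.5] 0.46 [0.5885 0.0261 0.031 ]
top ring_center [366.9 228.2] 0.59 [ 0.5226 -0.2438  0.013 ]
top ring_center [203.7 233.7] 0.18 [0.5082 0.2167 0.013 ]
top ring_lip [369.6 224.3] 0.58 [ 0.5329 -0.2502  0.022 ]
side lamp_mouth [291.1 363.1] 0.96 [0.4552 0.3711 0.08  ]
side lamp_mouth [316.  182.1] 0.96 [ 0.4924 -0.0885  0.08  ]
side lamp_mouth [367.9 304.9] 0.65 [0.3332 0.2261 0.08  ]
side lens_center [266.7 224.5] 0.7 [0.591  0.0313 0.031 ]
side ring_center [307.4 155.8] 0.71 [ 0.5452 -0.2565  0.013 ]
side ring_lip [310.4 152.8] 0.81 [ 0.5375 -0.2609  0.022 ]
{'t': 0.5, 'q': array([-1.2182,  0.477 ,  0.0224,  1.5554, -0.0115,  1.1093, -0.0831]), 'joint_vel': array([-0.0004, -0.0024,  0.0003,  0.001 ,  0.0005,  0.0013, -0.0008]), 'joint_torque': array([ -0.0015, -59.5806,   1.6047, -28.129 ,   0.0124,   0.0025,
        -0.    ]), 'eef_pos': array([0.3001, 0.6046, 0.4047]), 'tool_rot': array([ 0.    ,  0.2284,  0.9736, -0.    ]), 'contact_force': array([ 0.2827, -0.6133,  0.4212]), 'torque': array([ 0.0391, -0.0075, -0.0136]), 'grasp_force': 0.0, 'gripper_width': 0.9992021802057481}
```

View pics/top0.png

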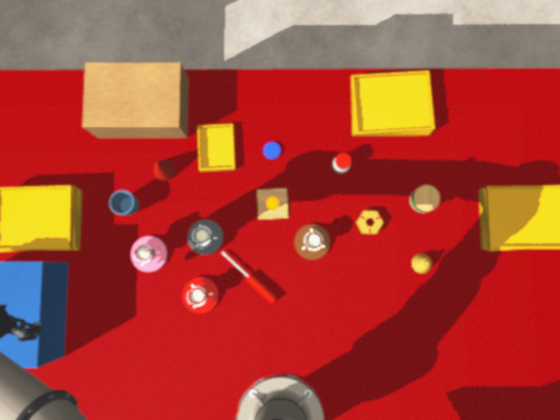

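View pics/side0.png

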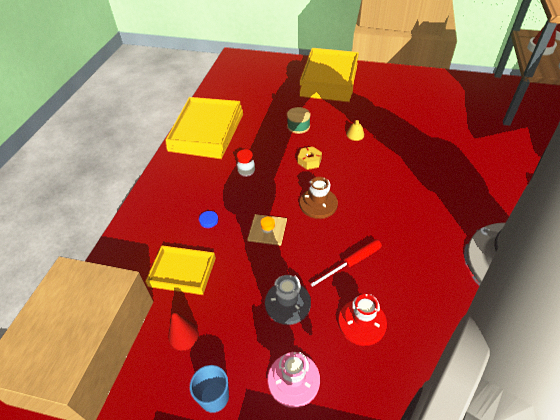

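```bash
cat > m.py <<'E'
from h import *
np.set_printoptions(precision=4,suppress=True)
W={"lamp":(.503,.212,.075),"lens":(.59,.028,.04),"ring":(.536,-.253,.02)}
rows=[]
for c in("top","side"):
    P=[];
    for i in range(6):
        p,d=bot.read_camera(c);P.append((p.astype(float),d))
    img=np.mean([a for a,_ in P],0).astype(np.uint8);D=np.median([b for _,b in P],0)
    np.savez(f"{c}.npz",img=img,D=D)
    X=cloud(c,D);m=bot.camera_model(c);K,R,t=[np.array(m[k]) for k in("intrinsics","R","t")]
    print(c,"cam pos",-R.T@t,"f",K[0,0],"t noise",np.std([b[200,300] for _,b in P]))
    row=[]
    for n,w in W.items():
        q=K@(R@np.array(w)+t);u,v=(q[:2]/q[2]).round().astype(int)
        row.append(cv2.resize(img[v-22:v+22,u-22:u+22],(264,264),interpolation=cv2.INTER_CUBIC))
        x=X[v-22:v+22,u-22:u+22].reshape(-1,3);zr={"lamp":(.074,.086),"lens":(.03,.05),"ring":(.018,.032)}[n]
        s=x[(x[:,2]>zr[0])&(x[:,2]<zr[1])&(np.hypot(*(x[:,:2]-w[:2]).T)<.045)]
        print(n,"crop origin",u-22,v-22,len(s),"mean",s.mean(0),"mid",(s.min(0)+s.max(0))/2,"ext",np.ptp(s,axis=0))
    rows.append(np.hstack(row))
cv2.imwrite("pics/crops.png",np.vstack(rows))
E
python3 m.py
```

```text
top cam pos [ 0.4124 -0.0033  1.4565] f 512.3395474361158 t noise 0.0032799565
lamp crop origin 180 212 122 mean [0.4998 0.2145 0.0785] mid [0.5005 0.2155 0.0792] ext [0.0484 0.0468 0.0103]
lens crop origin 248 182 102 mean [0.5932 0.0252 0.0326] mid [0.5941 0.025  0.0334] ext [0.0314 0.0309 0.0067]
ring crop origin 348 201 376 mean [ 0.5394 -0.2485  0.0253] mid [ 0.5392 -0.248   0.024 ] ext [0.0623 0.0677 0.0117]
side cam pos [0.385  0.6641 0.8322] f 426.7935866150139 t noise 0.0029839608
lamp crop origin 263 262 226 mean [0.4977 0.215  0.0786] mid [0.499 0.215 0.078] ext [0.0506 0.0483 0.0079]
lens crop origin 245 199 124 mean [0.5909 0.0241 0.0329] mid [0.5912 0.0235 0.0331] ext [0.0335 0.0314 0.006 ]
ring crop origin 288 133 291 mean [ 0.5373 -0.2472  0.0255] mid [ 0.5381 -0.2515  0.0233] ext [0.063  0.072  0.0098]
```

View pics/crops.png

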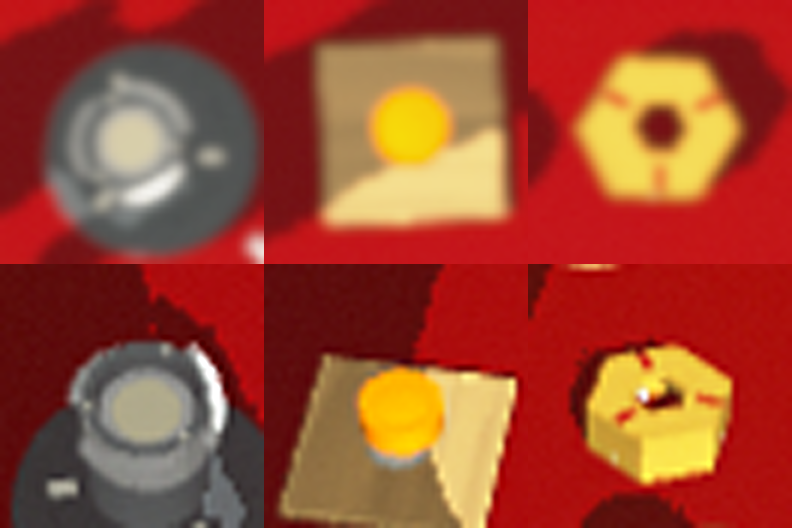

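The crops show the grey lamp: mouth at top px (202, 236), with collar marks at about (215, 238), (200, 226) and (197, 245). The lens is at about (272, 203), and the ring at about (370, 222) with one red mark pointing straight down the image. I'll refine the yaws from the saved images and work out the first move.

```bash
cat > go.py <<'E'
from h import *
import sys
from scipy.spatial.transform import Rotation as Ro
o=bot.get_obs();q=o["tool_rot"];R=Ro.from_quat([q[1],q[2],q[3],q[0]]).as_matrix();p=np.array(o["eef_pos"])
psi=np.degrees(np.arctan2(R[1,1],R[0,1]))
print("t",round(o["t"],2),"p",p.round(4),"psi",psi.round(2),"F",np.round(o["contact_force"],1),"M",np.round(o["torque"],2),"w",round(o["gripper_width"]*.0854,4),"g",round(o["grasp_force"],1),"q",np.round(o["q"],2),"tilt",np.round(R[:2,2],4))
if len(sys.argv)>3: print("tool delta mm",(R.T@(np.array([float(a) for a in sys.argv[1:4]])-p)*1000).round(1))
E
python3 - <<'E'
from h import *
np.set_printoptions(precision=4,suppress=True)
for c in("top","side"):
    f=np.load(c+".npz");img=f["img"].astype(int);m=bot.camera_model(c);K,R,t=[np.array(m[k]) for k in("intrinsics","R","t")]
    def proj(P): q=(P@R.T+t)@K.T; return q[:,:2]/q[:,2:]
    g=img.astype(np.float32);hsv=cv2.cvtColor(f["img"],cv2.COLOR_BGR2HSV).astype(np.float32)
    # lamp: sum of brightness at collar-mark positions over yaw, centre, radius
    V=cv2.min if False else g.min(2); V=V-cv2.GaussianBlur(V,(0,0),4)
    best=[]
    for dx in np.arange(-4,4.1,1):
     for dy in np.arange(-4,4.1,1):
      for r in (.033,.035):
       for a in range(0,120,2):
        A=np.radians(a+np.array([0,120,240]))
        P=np.c_[.499+dx/1e3+r*np.cos(A),.2148+dy/1e3+r*np.sin(A),np.full(3,.028)]
        P2=np.c_[.499+dx/1e3+.020*np.cos(A),.2148+dy/1e3+.020*np.sin(A),np.full(3,.08)]
        u=proj(P).astype(np.float32);s=cv2.remap(V,u[:,:1],u[:,1:],1).ravel()
        best.append((s.clip(None,40).sum(),dx,dy,r,a))
    best.sort(reverse=True);print(c,"lamp",best[:4],np.mean([b[1:] for b in best[:12]],0))
    # ring marks
    red=(img[...,2]-img[...,1]).astype(np.float32)
    best=[]
    for dx in np.arange(-4,4.1,1):
     for dy in np.arange(-4,4.1,1):
      for a in range(0,120,2):
        A=np.radians(a+np.array([0,120,240]));s=0
        for r in(.018,.022,.026):
            P=np.c_[.5383+dx/1e3+r*np.cos(A),-.249+dy/1e3+r*np.sin(A),np.full(3,.026)]
            u=proj(P).astype(np.float32);s+=cv2.remap(red,u[:,:1],u[:,1:],1).ravel().min()
        best.append((s,dx,dy,a))
    best.sort(reverse=True);print(c,"ring",best[:4],np.mean([b[1:] for b in best[:12]],0))
    # lens amber blob centre -> z .031 plane
    M=((hsv[...,1]>190)&(hsv[...,0]>12)&(hsv[...,0]<32)).astype(np.uint8)
    u0=proj(np.array([[.592,.0247,.03]]))[0];n,l,st,ce=cv2.connectedComponentsWithStats(M)
    k=1+np.argmin(np.hypot(*(ce[1:]-u0).T));print(c,"lens",ce[k],st[k],ray(c,ce[k],.028))
E
python3 go.py .592 .0247 .405
```

```text
top lamp [(np.float32(109.63347), np.float64(2.0), np.float64(-2.0), 0.033, 22), (np.float32(108.50624), np.float64(2.0), np.float64(-1.0), 0.033, 22), (np.float32(107.65507), np.float64(1.0), np.float64(-2.0), 0.033, 22), (np.float32(106.94323), np.float64(1.0), np.float64(-1.0), 0.033, 22)] [ 1.3333 -1.      0.033  22.    ]
top ring [(np.float32(221.60352), np.float64(2.0), np.float64(-1.0), 58), (np.float32(221.3086), np.float64(2.0), np.float64(-2.0), 58), (np.float32(220.77734), np.float64(2.0), np.float64(-1.0), 56), (np.float32(220.70703), np.float64(1.0), np.float64(-1.0), 58)] [ 1.8333 -1.3333 57.5   ]
top lens [271.8264 202.5455] [266 197  13  12 121] [0.5944 0.0242 0.028 ]
side lamp [(np.float32(107.962975), np.float64(-4.0), np.float64(4.0), 0.035, 6), (np.float32(107.26126), np.float64(1.0), np.float64(-4.0), 0.035, 24), (np.float32(106.519745), np.float64(0.0), np.float64(-3.0), 0.035, 22), (np.float32(105.88829), np.float64(-4.0), np.float64(3.0), 0.035, 8)] [-0.8333 -1.5833  0.0345 18.6667]
side ring [(np.float32(339.54688), np.float64(0.0), np.float64(-2.0), 60), (np.float32(337.22656), np.float64(0.0), np.float64(-3.0), 58), (np.float32(335.11328), np.float64(0.0), np.float64(-2.0), 58), (np.float32(334.83398), np.float64(0.0), np.float64(-3.0), 56)] [ 0.1667 -2.3333 58.    ]
side lens [267.3976 223.0663] [261 216  14  15 166] [0.5912 0.0242 0.028 ]
t 1.1 p [0.3002 0.6046 0.4047] psi 63.6 F [ 0.7 -0.1  0.5] M [-0.05  0.    0.02] w 0.085 g 0.0 q [-1.22  0.48  0.02  1.56 -0.01  1.11 -0.08] tilt [-0.  0.]
tool delta mm [-5.193e+02 -3.896e+02 -3.000e-01]
```

```bash
python3 -m pendant '[[0.06,-32.5e-3,-24.4e-3,0,0],[0.06,-32.5e-3,-24.4e-3,0,0],[0.06,-32.5e-3,-24.4e-3,0,0],[0.06,-32.5e-3,-24.4e-3,0,0],[0.06,-32.5e-3,-24.4e-3,0,0],[0.06,-32.5e-3,-24.4e-3,0,0],[0.06,-32.5e-3,-24.4e-3,0,0],[0.06,-32.5e-3,-24.4e-3,0,0],[0.06,-32.5e-3,-24.4e-3,0,0],[0.06,-32.5e-3,-24.4e-3,0,0],[0.06,-32.5e-3,-24.4e-3,0,0],[0.06,-32.5e-3,-24.4e-3,0,0]]' 20 >/dev/null
python3 -m pendant '[[0.06,-30e-3,-24e-3,0.02,0],[0.06,-30e-3,-24e-3,0.02,0],[0.06,-30e-3,-24e-3,0.02,0],[0.06,-30e-3,-24e-3,0.02,0],[0.06,0,0,0.03,0],[0.06,0,0,0,0],[0.06,0,0,0,0]]'
python3 go.py .592 .0243 .255
```

```text
t: 2.68
eef_pos: [0.5812, 0.0347, 0.2967]
tool_rot: [-0.002, 0.229, 0.974, -0.001]
contact_force: [-0.2, 0.7, 0.6]
gripper_width: 0.701
grasp_force: 0.0
t 2.68 p [0.5812 0.0347 0.2967] psi 63.56 F [-0.2  0.7  0.6] M [ 0.04 -0.04  0.03] w 0.0599 g 0.0 q [-0.35  0.46  0.23  1.89 -0.14  0.81  1.07] tilt [-0.0032 -0.0004]
tool delta mm [-14.5  -4.4  41.7]
```

```bash
python3 -m pendant '[[0.06,-7e-3,-2e-3,0.02,0],[0.06,-7.5e-3,-2.4e-3,0.02,0],[0.06,0,0,0,0],[0.06,0,0,0,0],[0.06,0,0,0,0]]' >/dev/null
python3 go.py .592 .0243 .196
```

```text
t 3.1 p [0.593  0.0256 0.2596] psi 63.68 F [ 0.  -0.3  0.3] M [-0.01  0.01  0.04] w 0.0599 g 0.0 q [-0.32  0.52  0.22  1.89 -0.16  0.75  1.11] tilt [0.0021 0.0009]
tool delta mm [ 0.4 -1.8 63.6]
```

```bash
python3 -m pendant '[[0.06,0,-1e-3,0.021,0],[0.06,0,0,0.021,0],[0.06,0,0,0.0215,0],[0.06,0,0,0,0],[0.06,0,0,0,0],[0.06,0,0,0,0]]' >/dev/null
python3 go.py .592 .0243 .196
python3 - <<'E'
from h import *
p,d=bot.read_camera("side");m=bot.camera_model("side");K,R,t=[np.array(m[k]) for k in("intrinsics","R","t")]
q=K@(R@np.array([.592,.0243,.03])+t);u,v=(q[:2]/q[2]).round().astype(int)
cv2.imwrite("pics/lens1.png",cv2.resize(p[v-50:v+30,u-40:u+40],(640,640),interpolation=cv2.INTER_CUBIC)[:600])
E
```

```text
t 3.6 p [0.593  0.024  0.1962] psi 63.62 F [ 0.1 -0.1  1.5] M [ 0.02 -0.   -0.05] w 0.0602 g 0.0 q [-0.29  0.62  0.19  1.91 -0.19  0.63  1.13] tilt [0.0025 0.0005]
tool delta mm [ 1.  -0.2  0.2]
```

View pics/lens1.png

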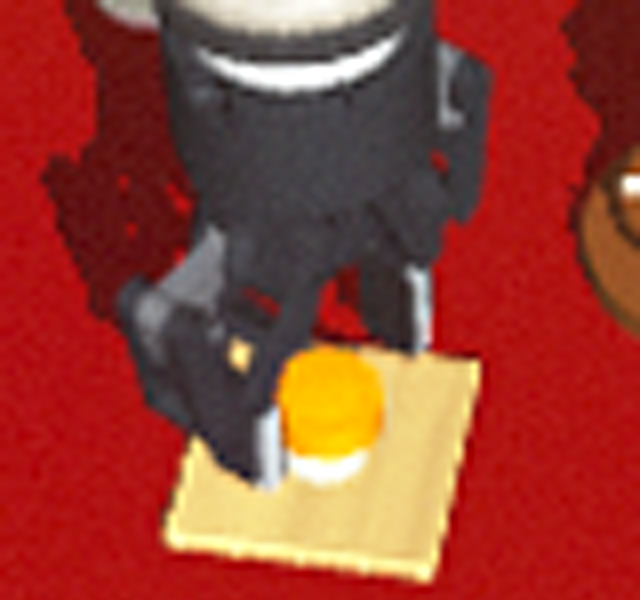

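The view shows the lens between the open pads. The near pad tip is at crop (268, 487), the lens's lower front edge at (330, 458), and the post's white below it. I'll check both heights numerically.

Run:
```python
from h import *
m=bot.camera_model("side");K,R,t=[np.array(m[k]) for k in("intrinsics","R","t")]
def pr(P): q=K@(R@np.array(P)+t);return q[:2]/q[2]
o=pr([.592,.0243,.03]).round()-[40,50]
c=-R.T@t; f=lambda P:((pr(P)-o)*8+4).round()
e=(c[:2]-[.592,.0243]);e/=np.hypot(*e)
y=np.array([.4445,.8958]);x=np.array([-.8958,.4445])
for z in(.018,.024,.028,.032,.038): print(z,"lens front",f([.592+.017*e[0],.0243+.017*e[1],z]),"pad corners",[f(list(np.array([.593,.024])+.0301*y+s*.011*x)+[z]) for s in(-1,1)],"far",[f(list(np.array([.593,.024])-.0301*y+s*.011*x)+[z]) for s in(-1,1)])
```

```text
0.018 lens front [329. 468.] pad corners [array([232., 466.]), array([286., 502.])] far [array([360., 349.]), array([413., 382.])]
0.024 lens front [329. 456.] pad corners [array([230., 454.]), array([284., 489.])] far [array([359., 337.]), array([413., 370.])]
0.028 lens front [328. 447.] pad corners [array([229., 446.]), array([284., 481.])] far [array([358., 328.]), array([412., 362.])]
0.032 lens front [327. 439.] pad corners [array([228., 437.]), array([283., 473.])] far [array([358., 320.]), array([412., 353.])]
0.038 lens front [326. 426.] pad corners [array([227., 425.]), array([282., 460.])] far [array([357., 307.]), array([411., 340.])]
```

```bash
python3 -m pendant '[[0.06,0,0,-0.007,0],[0.06,0,0,0,0],[0.03,0,0,0,0],[0.03,0,0,0,0],[0.03,0,0,0,0],[0.03,0,0,0,0],[0.03,0,0,0,0],[0.03,0,0,0,0]]' 20 >/dev/null
python3 go.py .592 .0243 .203
```

```text
t 4.32 p [0.5924 0.0236 0.2019] psi 63.59 F [-1.6 -0.   7.1] M [0.08 0.34 0.03] w 0.0315 g 19.2 q [-0.29  0.61  0.2   1.91 -0.19  0.64  1.13] tilt [0.0005 0.0003]
tool delta mm [ 0.7  0.4 -1.1]
```

```bash
python3 -m pendant '[[0.055,0,0,0,0],[0.055,0,0,0,0],[0.055,0,0,0.0,0],[0.055,0,0,0.005,0],[0.055,0,0,0,0],[0.03,0,0,0,0],[0.03,0,0,0,0],[0.03,0,0,0,0],[0.03,0,0,0,0],[0.03,0,0,0,0],[0.03,0,0,0,0]]' 20 >/dev/null
python3 go.py .592 .0243 .198
python3 - <<'E'
from h import *
r=[]
for n in("side","top"):
    p,d=bot.read_camera(n);m=bot.camera_model(n);K,R,t=[np.array(m[k]) for k in("intrinsics","R","t")]
    q=K@(R@np.array([.592,.0243,.03])+t);u,v=(q[:2]/q[2]).round().astype(int)
    r.append(cv2.resize(p[v-30:v+20,u-25:u+25],(400,400),interpolation=cv2.INTER_CUBIC))
cv2.imwrite("pics/lens2.png",np.hstack(r))
E
```

```text
t 5.23 p [0.5922 0.0236 0.1962] psi 63.6 F [-0.1  1.1 -0.1] M [ 0.04 -0.01  0.03] w 0.0321 g 19.9 q [-0.29  0.62  0.19  1.91 -0.19  0.63  1.13] tilt [0.0001 0.    ]
tool delta mm [ 0.5  0.5 -1.8]
```

View pics/lens2.png

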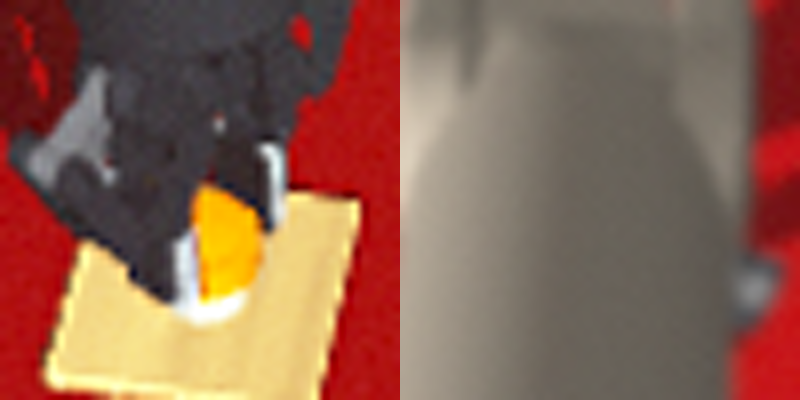

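The picture shows the pad tips roughly level with the lens's underside, near pad tip at (190, 310) and lens bottom at (210, 300). That is too low for the cell, so I'll open, raise about 7.5 mm, turn 90° to centre the other axis, and regrip.

```bash
python3 -m pendant '[[0.055,0,0,0,0],[0.055,0,0,0,0],[0.055,0,0,-0.0035,0],[0.055,0,0,-0.0035,7],[0.055,0,0,0,7],[0.055,0,0,0,7],[0.055,0,0,0,7],[0.055,0,0,0,7],[0.055,0,0,0,7],[0.055,0,0,0,7],[0.055,0,0,0,7],[0.055,0,0,0,7]]' 20 >/dev/null
python3 -m pendant '[[0.055,0,0,0,7],[0.055,0,0,0,7],[0.055,0,0,0,7],[0.055,0,0,0,6],[0.055,0,0,0,0],[0.055,0,0,0,0]]' >/dev/null
python3 go.py .5922 .0236 .204
python3 -m pendant '[[0.03,0,0,0,0],[0.03,0,0,0,0],[0.03,0,0,0,0],[0.03,0,0,0,0],[0.03,0,0,0,0],[0.03,0,0,0,0],[0.03,0,0,0,0],[0.03,0,0,0,0]]' 25 > /dev/null
python3 go.py .5922 .0236 .204
```

```text
t 6.83 p [0.5922 0.0239 0.2033] psi -26.19 F [-0.1  0.6  0.9] M [-0.    0.01  0.01] w 0.0551 g 0.0 q [-0.59  0.69  0.61  1.93 -0.59  0.71 -0.08] tilt [ 0.     -0.0002]
tool delta mm [-0.3  0.1 -0.7]
t 7.5 p [0.5923 0.0236 0.2036] psi -26.38 F [-1.7  1.5  6.4] M [ 0.14  0.34 -0.01] w 0.0305 g 22.4 q [-0.59  0.69  0.61  1.93 -0.59  0.71 -0.08] tilt [0.0002 0.0004]
tool delta mm [-0.  -0.1 -0.4]
```

Run:
```python
from h import *
p,d=bot.read_camera("side");m=bot.camera_model("side");K,R,t=[np.array(m[k]) for k in("intrinsics","R","t")]
q=K@(R@np.array([.592,.0243,.03])+t);u,v=(q[:2]/q[2]).round().astype(int)
cv2.imwrite("pics/lens3.png",cv2.resize(p[v-24:v+16,u-20:u+20],(600,600),interpolation=cv2.INTER_CUBIC))
```

```text
(no output)
```

View pics/lens3.png

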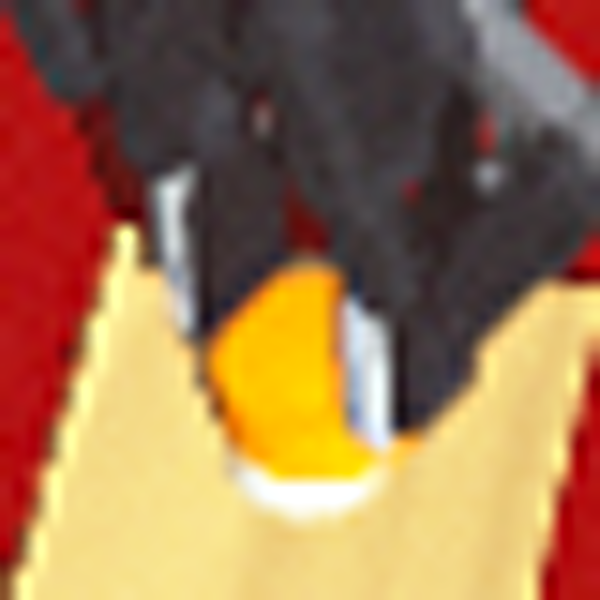

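The pads clamp high on the lens here: near pad tip at crop (372, 445), far pad tip at (195, 335), lens bottom front at (305, 478). I'll convert these to heights.

Run:
```python
from h import *
m=bot.camera_model("side");K,R,t=[np.array(m[k]) for k in("intrinsics","R","t")]
def pr(P): q=K@(R@np.array(P)+t);return q[:2]/q[2]
o=pr([.592,.0243,.03]).round()-[20,24]
f=lambda P:((pr(P)-o)*15+7)
C=np.array([.5923,.0236]);a=np.radians(-26.3);y=np.array([np.cos(a),np.sin(a)]);x=np.array([-y[1],y[0]])
c=-R.T@t;e=c[:2]-C;e/=np.hypot(*e);s=np.array([-e[1],e[0]])
for z in(.018,.021,.024,.027,.030,.033,.036,.041):
  print(z,"near",[f([*(C-.017*y+k*.011*x),z]).round() for k in(-1,1)],"far",[f([*(C+.017*y+k*.011*x),z]).round() for k in(-1,1)],"front17",f([*(C+.017*e),z]).round(),"front14",f([*(C+.014*e),z]).round(),"back17",f([*(C-.017*e),z]).round(),"ctr",f([*C,z]).round(),"sides",f([*(C+.017*s),z]).round(),f([*(C-.017*s),z]).round())
print("post bottom front",f([*(C+.014*e),.006]))
```

```text
0.018 near [array([432., 412.]), array([345., 494.])] far [array([276., 314.]), array([189., 394.])] front17 [317. 483.] front14 [315. 469.] back17 [304. 325.] ctr [310. 403.] sides [413. 395.] [207. 411.]
0.021 near [array([432., 401.]), array([344., 483.])] far [array([275., 303.]), array([188., 383.])] front17 [316. 472.] front14 [315. 458.] back17 [303. 313.] ctr [309. 392.] sides [413. 383.] [206. 400.]
0.024 near [array([431., 389.]), array([344., 471.])] far [array([274., 291.]), array([187., 371.])] front17 [315. 460.] front14 [314. 446.] back17 [302. 301.] ctr [309. 380.] sides [412. 372.] [205. 388.]
0.027 near [array([430., 377.]), array([343., 459.])] far [array([273., 279.]), array([185., 359.])] front17 [314. 449.] front14 [313. 434.] back17 [302. 290.] ctr [308. 368.] sides [411. 360.] [204. 376.]
0.03 near [array([430., 365.]), array([342., 448.])] far [array([272., 267.]), array([184., 347.])] front17 [313. 437.] front14 [312. 423.] back17 [301. 278.] ctr [307. 356.] sides [411. 348.] [203. 365.]
0.033 near [array([429., 354.]), array([341., 436.])] far [array([271., 256.]), array([183., 336.])] front17 [312. 425.] front14 [311. 411.] back17 [300. 266.] ctr [306. 345.] sides [410. 336.] [202. 353.]
0.036 near [array([428., 342.]), array([340., 424.])] far [array([270., 244.]), array([182., 324.])] front17 [311. 413.] front14 [310. 399.] back17 [299. 254.] ctr [305. 333.] sides [409. 325.] [200. 341.]
0.041 near [array([427., 322.]), array([339., 404.])] far [array([269., 224.]), array([180., 304.])] front17 [310. 393.] front14 [308. 379.] back17 [297. 234.] ctr [303. 313.] sides [408. 305.] [199. 321.]
post bottom front [319.00453127 514.88649726]
```

So the lens underside is at 18 mm and this grip is on the dome. Open, go down 6.5 mm, regrip, lift.

```bash
python3 -m pendant '[[0.055,0,0,0,0],[0.055,0,0,0,0],[0.055,0,0,0.0065,0],[0.055,0,0,0,0],[0.055,0,0,0,0],[0.03,0,0,0,0],[0.03,0,0,0,0],[0.03,0,0,0,0],[0.03,0,0,0,0],[0.03,0,0,0,0],[0.03,0,0,0,0],[0.03,0,0,0,0]]' 25 >/dev/null
python3 go.py .5922 .0236 .197
python3 -m pendant '[[0.03,0,0,-0.02,0],[0.03,0,0,-0.04,0],[0.03,0,0,-0.04,0],[0.03,0,0,0,0],[0.03,0,0,0,0],[0.03,0,0,0,0]]' >/dev/null
python3 go.py .4995 .2137 .297
```

```text
t 8.55 p [0.5922 0.0235 0.1969] psi -26.41 F [-0.1 -0.8  2.3] M [-0.05  0.06  0.02] w 0.0316 g 24.9 q [-0.58  0.7   0.6   1.93 -0.6   0.7  -0.08] tilt [ 0.0002 -0.    ]
tool delta mm [ 0.1 -0.1 -0.1]
t 9.05 p [0.5918 0.024  0.2964] psi -26.38 F [-0.1  0.8 -0.4] M [ 0.03  0.01 -0.03] w 0.0318 g 25.0 q [-0.67  0.57  0.72  1.89 -0.48  0.87 -0.17] tilt [-0.0005  0.0006]
tool delta mm [ 129.  -167.    -0.5]
```

```bash
python3 -m pendant '[[0.03,21.5e-3,-27.8e-3,0,0],[0.03,21.5e-3,-27.8e-3,0,0],[0.03,21.5e-3,-27.8e-3,0,0],[0.03,21.5e-3,-27.8e-3,0,0],[0.03,21.5e-3,-27.8e-3,0,0],[0.03,21.5e-3,-27.8e-3,0,0],[0.03,0,0,0.005,0],[0.03,0,0,0,0],[0.03,0,0,0,0],[0.03,0,0,0,0]]' >/dev/null
python3 go.py .4992 .2140 .285
cat > fit.py <<'E'
from h import *
from scipy.optimize import minimize
# fit world xy shift of lens and lamp in the side camera
m=bot.camera_model("side");K,R,t=[np.array(m[k]) for k in("intrinsics","R","t")]
def pr(P): q=(np.atleast_2d(P)@R.T+t)@K.T;return q[:,:2]/q[:,2:]
E
python3 - <<'E'
from fit import *
import numpy as np
ps=[bot.read_camera("side")[0].astype(float) for _ in range(4)];img=np.mean(ps,0).astype(np.uint8);np.save("hover.npy",img)
o=bot.get_obs();p=np.array(o["eef_pos"]);print(p)
u,v=pr([.4992,.214,.09])[0].round().astype(int)
cr=img[v-40:v+40,u-40:u+40]
big=cv2.resize(cr,(600,600),interpolation=cv2.INTER_CUBIC)
lz=p[2]-.1969+.018
A=np.linspace(0,2*np.pi,73)
for (cx,cy,z,r,col) in((p[0],p[1],lz,.017,(255,0,0)),(.4992,.214,.08,.022,(255,255,0)),(.4992,.214,.0715,.0182,(0,255,0)),(.4992,.214,.028,.037,(255,0,255))):
    q=(pr(np.c_[cx+r*np.cos(A),cy+r*np.sin(A),np.full(73,z)])-[u-40,v-40]+.5)*7.5
    cv2.polylines(big,[np.round(q).astype(np.int32)],True,col,1)
cv2.imwrite("pics/hover.png",big)
E
```

```text
t 9.88 p [0.5004 0.2119 0.2912] psi -26.53 F [ 0.3 -0.5 -1.2] M [-0.02  0.02  0.02] w 0.0319 g 25.0 q [-1.09  0.5   0.75  2.01 -0.47  0.81 -0.53] tilt [-0.0007 -0.0015]
tool delta mm [ 1.4 -2.   6.2]
[0.50061689 0.21214665 0.29181075]
```

View pics/hover.png

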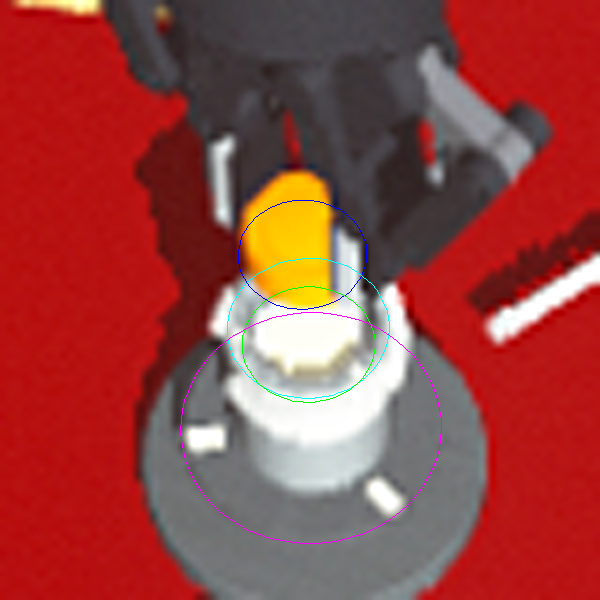

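The hover view shows the projected lens circle (blue) fitting the held lens at about (303, 255), so the side camera agrees with the arm to under 1 mm. The lamp circles also look about right. I'll fit the lamp's circles in the unobstructed images for the last millimetre.

Run:
```python
from h import *
A=np.linspace(0,2*np.pi,121)[:-1]
for c in("top","side"):
    f=np.load(c+".npz");g=cv2.GaussianBlur(f["img"],(0,0),.6).astype(np.float32)
    m=bot.camera_model(c);K,R,t=[np.array(m[k]) for k in("intrinsics","R","t")]
    def samp(cx,cy,z,r,ch):
        P=np.c_[cx+r*np.cos(A),cy+r*np.sin(A),np.full(120,z)];q=(P@R.T+t)@K.T;q=(q[:,:2]/q[:,2:]).astype(np.float32)
        return cv2.remap(ch,q[:,:1],q[:,1:],cv2.INTER_LINEAR).ravel()
    gray=g.mean(2);red=g[...,2]-g[...,1]
    def best(ch,c0,z,rs,name):
        b=[]
        for dx in np.arange(-5,5.1,.5):
            for dy in np.arange(-5,5.1,.5):
                for r in rs:
                    X,Y=c0[0]+dx/1e3,c0[1]+dy/1e3
                    b.append((np.median(samp(X,Y,z,r+.0015,ch)-samp(X,Y,z,r-.0015,ch)),X,Y,r))
        b.sort(key=lambda a:-abs(a[0]));print(c,name,[tuple(np.round(x,4)) for x in b[:2]],np.mean([x[1:] for x in b[:8]],0).round(4))
    L=(.4992,.214)
    best(gray,L,.0715,np.arange(.011,.0185,.0005),"seat")
    best(gray,L,.080,np.arange(.016,.0235,.0005),"rim")
    best(red,L,.012,np.arange(.0475,.0525,.0005),"foot z12")
    best(red,L,.0,np.arange(.0475,.0525,.0005),"foot z0")
    best(red,L,.028,np.arange(.036,.0385,.0005),"collar")
    best(red,(.592,.0243),.032,np.arange(.016,.018,.0005),"lens(red)")
    best(g[...,1]-g[...,0],(.592,.0243),.032,np.arange(.016,.018,.0005),"lens(g-b)")
```

```text
top seat [(np.float64(-20.6582), np.float64(0.5002), np.float64(0.214), np.float64(0.015)), (np.float64(-20.599), np.float64(0.5007), np.float64(0.215), np.float64(0.015))] [0.5005 0.2145 0.0148]
top rim [(np.float64(-21.1823), np.float64(0.4942), np.float64(0.2095), np.float64(0.0205)), (np.float64(-21.1509), np.float64(0.4942), np.float64(0.209), np.float64(0.02))] [0.4943 0.2096 0.0204]
top foot z12 [(np.float64(32.7822), np.float64(0.5002), np.float64(0.213), np.float64(0.05)), (np.float64(32.7651), np.float64(0.5007), np.float64(0.2135), np.float64(0.0505))] [0.5001 0.2134 0.0503]
top foot z0 [(np.float64(32.4829), np.float64(0.5012), np.float64(0.2155), np.float64(0.051)), (np.float64(32.4551), np.float64(0.5002), np.float64(0.215), np.float64(0.051))] [0.5005 0.2151 0.051 ]
top collar [(np.float64(1.7148), np.float64(0.5007), np.float64(0.219), np.float64(0.0385)), (np.float64(1.5254), np.float64(0.5007), np.float64(0.2185), np.float64(0.0385))] [0.4995 0.2186 0.0385]
top lens(red) [(np.float64(10.7012), np.float64(0.5925), np.float64(0.0233), np.float64(0.016)), (np.float64(1
[... 1002 characters left out ...]
7.0869), np.float64(0.4987), np.float64(0.21), np.float64(0.0515))] [0.4989 0.2101 0.0512]
side collar [(np.float64(0.6709), np.float64(0.4992), np.float64(0.209), np.float64(0.037)), (np.float64(0.6621), np.float64(0.4987), np.float64(0.209), np.float64(0.0375))] [0.499  0.2093 0.0374]
side lens(red) [(np.float64(-15.2412), np.float64(0.5925), np.float64(0.0233), np.float64(0.0175)), (np.float64(-15.1992), np.float64(0.593), np.float64(0.0233), np.float64(0.0175))] [0.5926 0.0234 0.0175]
side lens(g-b) [(np.float64(-62.8174), np.float64(0.5915), np.float64(0.0228), np.float64(0.0175)), (np.float64(-62.1494), np.float64(0.5915), np.float64(0.0233), np.float64(0.0175))] [0.5915 0.0232 0.0175]
```

```bash
python3 go.py .4992 .2138 .263; python3 -m pendant '[[0.03,0.4e-3,-0.5e-3,0.01,0],[0.03,0.4e-3,-0.5e-3,0.01,0],[0.03,0.4e-3,-0.4e-3,0.008,0],[0.03,0,0,0,0],[0.03,0,0,0,0],[0.03,0,0,0,0]]' >/dev/null
python3 go.py .4992 .2138 .263
```

```text
t 10.08 p [0.5006 0.2121 0.2918] psi -26.53 F [ 0.6 -0.3  0.2] M [-0.   -0.02  0.01] w 0.0318 g 25.0 q [-1.09  0.5   0.75  2.01 -0.47  0.81 -0.53] tilt [ 0.0002 -0.0002]
tool delta mm [ 0.8 -2.  28.8]
t 10.58 p [0.4995 0.2149 0.2636] psi -26.41 F [-0.2 -0.5 -0.7] M [ 0.02 -0.02 -0.  ] w 0.0318 g 25.0 q [-1.06  0.54  0.71  2.02 -0.51  0.76 -0.5 ] tilt [-0.0001 -0.0003]
tool delta mm [-1.1  0.2  0.6]
```

```bash
python3 -m pendant '[[0.03,-1.1e-3,0.2e-3,0,0],[0.03,0,0,0.002,0],[0.03,0,0,0.002,0],[0.03,0,0,0.001,0],[0.03,0,0,0.001,0],[0.03,0,0,0,0],[0.03,0,0,0,0]]' >/dev/null
python3 go.py .4992 .2138 .2535
```

```text
t 11.17 p [0.4993 0.2137 0.258 ] psi -26.42 F [ 1.5 -0.8 -0.1] M [-0.27 -0.31  0.03] w 0.0316 g 25.0 q [-1.05  0.55  0.7   2.03 -0.52  0.74 -0.49] tilt [0.0006 0.0001]
tool delta mm [-0.  -0.2  4.5]
```

```bash
python3 -m pendant '[[0.03,0,0,0.001,0],[0.03,0,0,0.001,0],[0.03,0,0,0,0]]' >/dev/null
python3 go.py .4992 .2138 .2535
```

```text
t 11.42 p [0.4994 0.2137 0.2556] psi -26.42 F [ 1.5 -1.6 -0.4] M [-0.41 -0.51 -0.03] w 0.032 g 25.0 q [-1.05  0.55  0.7   2.03 -0.52  0.74 -0.49] tilt [ 0.001  -0.0004]
tool delta mm [ 0.  -0.3  2.1]
```

```bash
python3 -m pendant '[[0.03,0,0.5e-3,0.001,0],[0.03,0,0,0.001,0],[0.03,0,0,0.0005,0],[0.03,0,0,0,0]]' >/dev/null
python3 go.py .4995 .2135 .2525
```

```text
t 11.75 p [0.4996 0.2136 0.2531] psi -26.41 F [ 2.3 -1.7  0.4] M [-0.4  -0.41 -0.09] w 0.0315 g 25.1 q [-1.04  0.56  0.69  2.03 -0.53  0.73 -0.49] tilt [ 0.0002 -0.0002]
tool delta mm [-0.2 -0.1  0.6]
```

```bash
python3 -m pendant '[[0.03,0,0.8e-3,0.0005,0],[0.03,0,0,0,0],[0.03,0,0,0,0]]' >/dev/null
python3 go.py; python3 -m pendant '[[0.03,0,0.8e-3,0,0],[0.03,0,0,0,0],[0.03,0,0,0,0]]' >/dev/null
python3 go.py
```

```text
t 12.0 p [0.5    0.2135 0.253 ] psi -26.39 F [-2.1 -2.   4.8] M [-0.32  0.32  0.01] w 0.0315 g 28.5 q [-1.04  0.56  0.69  2.03 -0.53  0.74 -0.48] tilt [-0.0013  0.0006]
t 12.25 p [0.5003 0.2134 0.253 ] psi -26.37 F [-3.7 -0.6  7.9] M [-0.22  0.64 -0.04] w 0.0319 g 30.3 q [-1.04  0.56  0.69  2.03 -0.53  0.74 -0.48] tilt [-0.0025  0.001 ]
```

```bash
python3 -m pendant '[[0.03,-0.4e-3,-1.0e-3,-0.0005,0],[0.03,0,0,0,0],[0.04,0,0,0,0],[0.045,0,0,0,0],[0.045,0,0,0,0],[0.045,0,0,0,0],[0.045,0,0,0,0]]' >/dev/null
python3 go.py
python3 -m pendant '[[0.055,0,0,-0.02,0],[0.055,0,0,-0.04,0],[0.055,0,0,-0.04,0],[0.06,0,0,0,0]]' > /dev/null
python3 go.py .5393 -.2508 .33
```

```text
t 12.83 p [0.4999 0.2132 0.2532] psi -26.4 F [ 0.   0.6 -0.4] M [ 0.02  0.   -0.01] w 0.0452 g 0.0 q [-1.04  0.56  0.69  2.03 -0.53  0.74 -0.49] tilt [-0.0002  0.    ]
t 13.17 p [0.5025 0.2129 0.3596] psi -26.47 F [ 0.6 -0.1 -0. ] M [ 0.05 -0.09 -0.  ] w 0.0602 g 0.0 q [-1.16  0.41  0.83  1.96 -0.38  0.93 -0.6 ] tilt [0.0085 0.0052]
tool delta mm [-398.9  239.5   27.5]
```

```bash
python3 -m pendant '[[0.085,-33.2e-3,20e-3,0,0],[0.085,-33.2e-3,20e-3,0,0],[0.085,-33.2e-3,20e-3,0,0],[0.085,-33.2e-3,20e-3,0,0],[0.085,-33.2e-3,20e-3,0,0],[0.085,-33.2e-3,20e-3,0,0],[0.085,-33.2e-3,20e-3,0,0],[0.085,-33.2e-3,20e-3,0,0],[0.085,-33.2e-3,20e-3,0,0],[0.085,-33.2e-3,20e-3,0,0],[0.085,-33.2e-3,20e-3,0,0],[0.085,-33.2e-3,20e-3,0,0]]' >/dev/null
python3 -m pendant '[[0.085,0,0,0,-7],[0.085,0,0,0,-7],[0.085,0,0,0,-7],[0.085,0,0,0,-7],[0.085,0,0,0,-7],[0.085,0,0,0,-7],[0.085,0,0,0,-7],[0.085,0,0,0,-7],[0.085,0,0,0,-7],[0.085,0,0,0,-7],[0.085,0,0,0,-7],[0.085,0,0,0,-7]]' >/dev/null
python3 go.py .5393 -.2508 .26
python3 - <<'E'
from h import *
r=[]
for n in("side","top"):
    p,d=bot.read_camera(n);np.savez(n+"1.npz",img=p,D=d);m=bot.camera_model(n);K,R,t=[np.array(m[k]) for k in("intrinsics","R","t")]
    q=K@(R@np.array([.4997,.2133,.07])+t);u,v=(q[:2]/q[2]).round().astype(int)
    r.append(cv2.resize(p[v-20:v+20,u-20:u+20],(400,400),interpolation=cv2.INTER_CUBIC))
cv2.imwrite("pics/seated.png",np.hstack(r))
E
```

```text
t 15.17 p [ 0.5376 -0.2505  0.3531] psi 57.93 F [-0.2 -0.1 -0.6] M [-0.02  0.05  0.04] w 0.085 g 0.0 q [-0.01  0.42  0.44  1.83 -0.22  0.94  1.54] tilt [-0.0001  0.0001]
tool delta mm [-1.6  0.6 93.1]
```

View pics/seated.png

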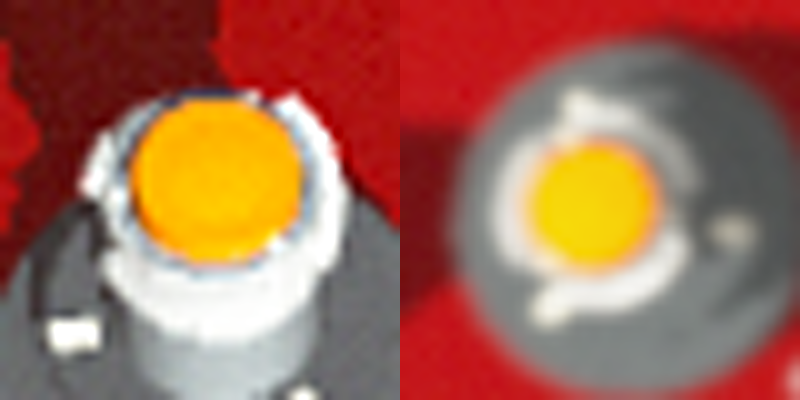

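The lens sits centred and level in the mouth: side crop (217, 178), top crop (595, 203). Now the ring.

```bash
python3 -m pendant '[[0.085,-1.6e-3,0.6e-3,0.035,0],[0.085,0,0,0.035,0],[0.085,0,0,0.035,0],[0.085,0,0,0.035,0],[0.085,0,0,0.02,0],[0.085,0,0,0.015,0],[0.085,0,0,0,0],[0.085,0,0,0,0],[0.055,0,0,0,0],[0.055,0,0,0,0],[0.055,0,0,0,0],[0.055,0,0,0,0]]' 30 >/dev/null
python3 -m pendant '[[0.055,0,0,0,0],[0.055,0,0,0,0],[0.055,0,0,0,0]]' >/dev/null
python3 go.py .5393 -.2508 .177
```

```text
t 16.52 p [ 0.54   -0.2512  0.1799] psi 57.55 F [-0.9  0.8  6.8] M [-0.02  0.2  -0.07] w 0.0615 g 33.6 q [ 0.09  0.67  0.33  1.91 -0.35  0.61  1.64] tilt [ 0.0027 -0.0007]
tool delta mm [ 0.9 -0.   2.9]
```

```bash
python3 -m pendant '[[0.085,0,0,0,0],[0.085,0,0,0,0],[0.085,0,0,0,0],[0.085,0,0,0,7],[0.085,0,0,0,7],[0.085,0,0,0,7],[0.085,0,0,0,7],[0.085,0,0,0,7],[0.085,0,0,0,7],[0.085,0,0,0,7],[0.085,0,0,0,7],[0.085,0,0,0,4]]' 30 >/dev/null
python3 -m pendant '[[0.085,0,0,0,0],[0.085,0,0,0,0],[0.055,0,0,0,0],[0.055,0,0,0,0],[0.055,0,0,0,0],[0.055,0,0,0,0],[0.055,0,0,0,0],[0.055,0,0,0,0]]' >/dev/null
python3 go.py .5393 -.2508 .177
python3 -m pendant '[[0.085,0,0,0,0],[0.085,0,0,0,0],[0.085,0,0,0,0],[0.085,0,0,0,-7],[0.085,0,0,0,-7],[0.085,0,0,0,-7],[0.085,0,0,0,-7],[0.085,0,0,0,-7],[0.085,0,0,0,-7],[0.085,0,0,0,-7],[0.085,0,0,0,-7],[0.085,0,0,0,-4]]' >/dev/null
python3 -m pendant '[[0.085,0,0,0,0],[0.085,0,0,0.0,0],[0.055,0,0,0,0],[0.055,0,0,0,0],[0.055,0,0,0,0],[0.055,0,0,0,0],[0.055,0,0,0,0],[0.055,0,0,0,0]]' 40 >/dev/null
python3 go.py .5393 -.2508 .177
```

```text
t 18.18 p [ 0.5395 -0.251   0.1785] psi -2.39 F [-1.1  0.8  3.6] M [0.09 0.13 0.05] w 0.0619 g 33.3 q [-0.1   0.74  0.59  1.93 -0.64  0.68  0.85] tilt [0.0004 0.    ]
tool delta mm [ 0.2 -0.2  1.5]
t 19.85 p [ 0.5395 -0.2508  0.1784] psi 57.58 F [-1.6  1.3  3.7] M [ 0.02  0.11 -0.03] w 0.0612 g 44.2 q [ 0.09  0.67  0.33  1.92 -0.35  0.61  1.64] tilt [ 0.0001 -0.0001]
tool delta mm [ 0.2 -0.1  1.4]
```

```bash
python3 -m pendant '[[0.055,0,0,-0.02,0],[0.055,0,0,-0.04,0],[0.055,0,0,-0.04,0],[0.055,0,0,-0.03,0],[0.055,0,0,0,0],[0.055,0,0,0,0]]' >/dev/null
python3 go.py .4998 .2133 .31
```

```text
t 20.35 p [ 0.5399 -0.2509  0.3098] psi 57.61 F [-0.1  0.4 -1.6] M [0.04 0.06 0.02] w 0.0612 g 44.0 q [ 0.01  0.48  0.43  1.86 -0.26  0.85  1.57] tilt [ 0.0036 -0.0008]
tool delta mm [282.6 370.5  -0.7]
```

```bash
python3 -m pendant '[[0.055,23.5e-3,30.9e-3,0,0],[0.055,23.5e-3,30.9e-3,0,0],[0.055,23.5e-3,30.9e-3,0,0],[0.055,23.5e-3,30.9e-3,0,0],[0.055,23.5e-3,30.9e-3,0,0],[0.055,23.5e-3,30.9e-3,0,0],[0.055,23.5e-3,30.9e-3,0,0],[0.055,23.5e-3,30.9e-3,0,0],[0.055,23.5e-3,30.9e-3,0,0],[0.055,23.5e-3,30.9e-3,0,0],[0.055,23.5e-3,30.9e-3,0,0],[0.055,23.5e-3,30.9e-3,0,0]]' >/dev/null
python3 -m pendant '[[0.055,0,0,0,7],[0.055,0,0,0,7],[0.055,0,0,0,7],[0.055,0,0,0,7],[0.055,0,0,0,7],[0.055,0,0,0,0],[0.055,0,0,0,0],[0.055,0,0,0,0]]' >/dev/null
python3 go.py .4998 .2133 .28
```

```text
t 22.02 p [0.4996 0.2134 0.3073] psi 22.81 F [ 0.3  0.6 -0.4] M [-0.01 -0.02  0.02] w 0.0612 g 44.0 q [-0.91  0.41  0.49  1.99 -0.27  0.8   0.13] tilt [-0.0015 -0.0011]
tool delta mm [-0.1  0.2 27.3]
```

```bash
python3 -m pendant '[[0.055,0,0,0.015,0],[0.055,0,0,0.015,0],[0.055,0,0,0.013,0],[0.055,0,0,0,0],[0.055,0,0,0,0],[0.055,0,0,0,0]]' >/dev/null
python3 go.py .4998 .2133 .258
python3 - <<'E'
from h import *
r=[]
for n in("side","top"):
    p,d=bot.read_camera(n);m=bot.camera_model(n);K,R,t=[np.array(m[k]) for k in("intrinsics","R","t")]
    q=K@(R@np.array([.4997,.2133,.07])+t);u,v=(q[:2]/q[2]).round().astype(int)
    r.append(cv2.resize(p[v-28:v+28,u-28:u+28],(400,400),interpolation=cv2.INTER_CUBIC))
cv2.imwrite("pics/ringhover.png",np.hstack(r))
E
```

```text
t 22.52 p [0.5003 0.2133 0.2657] psi 22.64 F [-0.4 -0.8 -0.2] M [0.02 0.02 0.01] w 0.0612 g 44.0 q [-0.88  0.48  0.46  2.01 -0.31  0.72  0.17] tilt [0.0005 0.0003]
tool delta mm [ 0.2 -0.5  7.7]
```

View pics/ringhover.png

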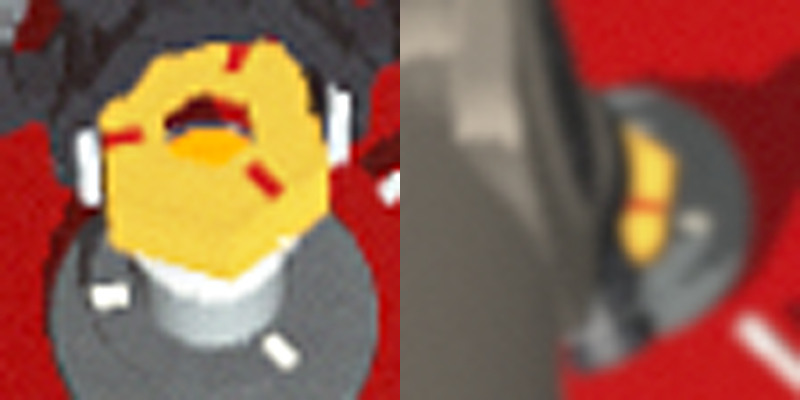

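The ring is held level over the mouth. Its red marks at crop (120, 135) and (265, 180) point at the collar marks at (108, 295) and (280, 350), so I lower it gently.

```bash
python3 -m pendant '[[0.055,0.2e-3,-0.5e-3,0.002,0],[0.055,0,0,0.002,0],[0.055,0,0,0.002,0],[0.055,0,0,0.002,0],[0.055,0,0,0.001,0],[0.055,0,0,0.001,0],[0.055,0,0,0,0]]' >/dev/null
python3 go.py .4998 .2133 .242
```

```text
t 23.2 p [0.4994 0.2133 0.255 ] psi 22.6 F [ 0.4  0.3 -0.4] M [-0.02 -0.01 -0.05] w 0.0608 g 44.0 q [-0.87  0.49  0.45  2.02 -0.33  0.7   0.18] tilt [-0.0004 -0.0002]
tool delta mm [-0.2  0.4 13. ]
```

```bash
python3 -m pendant '[[0.055,0,0.3e-3,0.0015,0],[0.055,0,0,0.0015,0],[0.055,0,0,0.0015,0],[0.055,0,0,0.0015,0],[0.055,0,0,0,0]]' >/dev/null
python3 go.py .4998 .2133 .242
python3 -m pendant '[[0.055,0,0,0.0015,0],[0.055,0,0,0.0015,0],[0.055,0,0,0.001,0],[0.055,0,0,0,0],[0.055,0,0,0,0]]' >/dev/null
python3 go.py .4998 .2133 .242
```

```text
t 23.62 p [0.4997 0.2134 0.2489] psi 22.6 F [ 0.2 -1.1 -1.1] M [-0.06 -0.05 -0.03] w 0.0608 g 44.0 q [-0.86  0.5   0.44  2.02 -0.33  0.69  0.19] tilt [-0.0002 -0.0003]
tool delta mm [-0.1  0.   6.9]
t 24.03 p [0.4997 0.2134 0.2451] psi 22.59 F [ 1.2 -1.3 -0.7] M [-0.06 -0.05  0.  ] w 0.0612 g 44.0 q [-0.86  0.51  0.44  2.02 -0.34  0.68  0.19] tilt [-0.0001 -0.0002]
tool delta mm [-0.1  0.   3.1]
```

```bash
python3 -m pendant '[[0.055,0,0,0.001,0],[0.055,0,0,0.001,0],[0.055,0,0,0.0005,0],[0.055,0,0,0,0],[0.055,0,0,0,0]]' >/dev/null
python3 go.py .4998 .2133 .242
python3 -m pendant '[[0.055,0,0,0.0005,0],[0.055,0,0,0.0,0],[0.055,0,0,0,0]]' >/dev/null
python3 go.py .4998 .2133 .242
```

```text
t 24.45 p [0.4998 0.2135 0.2427] psi 22.6 F [ 0.7 -0.7 -1.5] M [-0.07 -0.14 -0.  ] w 0.0611 g 44.0 q [-0.86  0.51  0.44  2.02 -0.34  0.67  0.19] tilt [ 0. -0.]
tool delta mm [-0.1 -0.   0.7]
t 24.7 p [0.4998 0.2134 0.2423] psi 22.59 F [ 0.9 -1.2 -0.4] M [-0.05 -0.12 -0.03] w 0.0609 g 44.0 q [-0.86  0.51  0.44  2.02 -0.34  0.67  0.19] tilt [0.0001 0.0001]
tool delta mm [-0.1 -0.   0.3]
```

```bash
python3 -m pendant '[[0.055,0,0,0.0004,0],[0.055,0,0,0.0,0],[0.055,0,0,0,0]]' >/dev/null
python3 go.py
python3 -m pendant '[[0.055,0,0,0.0003,0],[0.055,0,0,0.0,0],[0.055,0,0,0,0]]' >/dev/null
python3 go.py
```

```text
t 24.95 p [0.4998 0.2134 0.2418] psi 22.6 F [ 0.1 -0.3 -0. ] M [-0.05 -0.18 -0.01] w 0.0614 g 44.0 q [-0.86  0.51  0.44  2.02 -0.34  0.67  0.19] tilt [0.0001 0.    ]
t 25.2 p [0.4998 0.2135 0.2416] psi 22.6 F [-0.  -0.7  1.3] M [-0.06 -0.08  0.05] w 0.0612 g 44.2 q [-0.86  0.52  0.44  2.02 -0.34  0.67  0.19] tilt [0.0001 0.0001]
```

```bash
python3 -m pendant '[[0.055,0,0,0.0001,6],[0.055,0,0,0,6],[0.055,0,0,0,6],[0.055,0,0,0,6],[0.055,0,0,0,0],[0.055,0,0,0,0]]' >/dev/null
python3 go.py
python3 -m pendant '[[0.055,0,0,0,2],[0.055,0,0,0,2],[0.055,0,0,0,0],[0.055,0,0,0,0]]' >/dev/null
python3 go.py
python3 -m pendant '[[0.055,0,0,0,2],[0.055,0,0,0,2],[0.055,0,0,0,0],[0.055,0,0,0,0]]' >/dev/null
python3 go.py
```

```text
t 25.7 p [0.4999 0.2136 0.2416] psi -1.22 F [ 0.5 -1.1  2.2] M [-0.15 -0.2  -0.03] w 0.0612 g 44.3 q [-0.94  0.54  0.55  2.03 -0.43  0.69 -0.14] tilt [ 0.0005 -0.0002]
t 26.03 p [0.4998 0.2135 0.2416] psi -5.24 F [ 1.3 -0.2  2.1] M [-0.12 -0.17 -0.04] w 0.0609 g 44.3 q [-0.95  0.54  0.57  2.03 -0.45  0.69 -0.19] tilt [0.0003 0.0003]
t 26.37 p [0.4999 0.2135 0.2416] psi -9.26 F [0.7 0.5 1.7] M [-0.01 -0.21 -0.02] w 0.061 g 44.3 q [-0.97  0.55  0.58  2.03 -0.47  0.69 -0.25] tilt [0.0004 0.0002]
```

```bash
python3 -m pendant '[[0.055,0,0,0,2],[0.055,0,0,0,2],[0.055,0,0,0,0],[0.055,0,0,0,0]]' >/dev/null
python3 go.py
python3 -m pendant '[[0.055,0,0,0,2],[0.055,0,0,0,2],[0.055,0,0,0,0],[0.055,0,0,0,0]]' >/dev/null
python3 go.py
python3 -m pendant '[[0.055,0,0,0,2],[0.055,0,0,0,2],[0.055,0,0,0,0],[0.055,0,0,0,0]]' >/dev/null
python3 go.py
```

```text
t 26.7 p [0.4998 0.2136 0.2415] psi -13.27 F [ 1.  -0.6  2.5] M [ 0.02 -0.19 -0.08] w 0.0613 g 44.3 q [-0.98  0.55  0.6   2.03 -0.48  0.7  -0.3 ] tilt [0.0003 0.0002]
t 27.03 p [0.4999 0.2135 0.2416] psi -17.28 F [ 2.  -0.3  2. ] M [-0.   -0.34 -0.03] w 0.0611 g 44.4 q [-0.99  0.56  0.62  2.03 -0.5   0.7  -0.36] tilt [0.0005 0.0001]
t 27.37 p [0.5    0.2135 0.2416] psi -21.28 F [ 2.2 -0.2  1.8] M [-0.04 -0.44 -0.03] w 0.0611 g 44.3 q [-1.01  0.56  0.64  2.03 -0.52  0.71 -0.41] tilt [0.0007 0.0001]
```

```bash
python3 -m pendant '[[0.055,0,0.2e-3,0,2],[0.055,0,0,0,2],[0.055,0,0,0,0],[0.055,0,0,0,0]]' >/dev/null
python3 go.py
python3 -m pendant '[[0.055,0,0,0,2],[0.055,0,0,0,2],[0.055,0,0,0,0],[0.055,0,0,0,0]]' >/dev/null
python3 go.py
python3 -m pendant '[[0.055,0,0,0,2],[0.055,0,0,0,1],[0.055,0,0,0,0],[0.055,0,0,0,0]]' >/dev/null
python3 go.py
```

```text
t 27.7 p [0.5    0.2134 0.2415] psi -25.28 F [2.1 0.2 2.5] M [ 0.05 -0.44  0.01] w 0.0611 g 44.4 q [-1.02  0.57  0.66  2.03 -0.53  0.71 -0.46] tilt [0.0002 0.    ]
t 28.03 p [0.5    0.2133 0.2415] psi -29.29 F [2.6 0.4 2.4] M [-0.07 -0.49 -0.05] w 0.0613 g 44.4 q [-1.03  0.58  0.68  2.03 -0.55  0.71 -0.52] tilt [ 0.0003 -0.    ]
t 28.37 p [0.5    0.2133 0.2415] psi -32.33 F [3.1 0.  2.1] M [-0.06 -0.48  0.02] w 0.0608 g 44.4 q [-1.04  0.58  0.69  2.04 -0.56  0.72 -0.56] tilt [ 0.0003 -0.    ]
```

```bash
python3 -m pendant '[[0.055,0,0,0,2],[0.055,0,0,0,1],[0.055,0,0,0,0],[0.055,0,0,0,0]]' >/dev/null
python3 go.py
python3 -m pendant '[[0.055,0,0,0,2],[0.055,0,0,0,1],[0.055,0,0,0,0],[0.055,0,0,0,0]]' >/dev/null
python3 go.py
python3 -m pendant '[[0.055,0,0,0,2],[0.055,0,0,0,1],[0.055,0,0,0,0],[0.055,0,0,0,0]]' >/dev/null
python3 go.py
```

```text
t 28.7 p [0.5    0.2133 0.2415] psi -35.35 F [ 3.  -0.2  2.5] M [-0.09 -0.62  0.05] w 0.0612 g 44.4 q [-1.05  0.59  0.71  2.04 -0.57  0.72 -0.6 ] tilt [ 0.0003 -0.0001]
t 29.03 p [0.5    0.2133 0.2415] psi -38.36 F [ 3.3 -0.7  3. ] M [-0.13 -0.71 -0.02] w 0.0611 g 44.4 q [-1.06  0.59  0.72  2.04 -0.59  0.73 -0.64] tilt [ 0.0004 -0.0001]
t 29.37 p [0.5    0.2133 0.2415] psi -41.36 F [ 4.4 -0.9  3.3] M [-0.17 -0.73 -0.03] w 0.0613 g 44.4 q [-1.07  0.6   0.73  2.04 -0.6   0.73 -0.68] tilt [ 0.0003 -0.0001]
```

```bash
python3 -m pendant '[[0.055,0.2e-3,0.2e-3,0,2],[0.055,0,0,0,1],[0.055,0,0,0,0],[0.055,0,0,0,0]]' >/dev/null
python3 go.py
python3 -m pendant '[[0.055,0,0,0,2],[0.055,0,0,0,1],[0.055,0,0,0,0],[0.055,0,0,0,0]]' >/dev/null
python3 go.py
```

```text
t 29.7 p [0.5001 0.2133 0.2414] psi -44.36 F [ 2.9 -1.1  3.3] M [-0.24 -0.54 -0.  ] w 0.0615 g 44.5 q [-1.08  0.6   0.75  2.04 -0.61  0.74 -0.72] tilt [-0.0002 -0.0001]
t 30.03 p [0.5002 0.2134 0.2414] psi -47.36 F [ 4.2 -0.3  1.7] M [-0.26 -0.72  0.01] w 0.0613 g 44.3 q [-1.09  0.61  0.76  2.04 -0.62  0.74 -0.76] tilt [ 0.0001 -0.0001]
```

```bash
python3 -m pendant '[[0.055,0,0,0,2],[0.055,0,0,0,0],[0.055,0,0,0,0],[0.055,0,0,0,0]]' >/dev/null
python3 go.py
python3 -m pendant '[[0.055,0,0,0,2],[0.055,0,0,0,0],[0.055,0,0,0,0],[0.055,0,0,0,0]]' >/dev/null
python3 go.py
python3 -m pendant '[[0.055,0,0,0,2],[0.055,0,0,0,0],[0.055,0,0,0,0],[0.055,0,0,0,0]]' >/dev/null
python3 go.py
```

```text
t 30.37 p [0.5002 0.2134 0.2413] psi -49.35 F [ 3.9 -2.1  0. ] M [-0.14 -0.91 -0.15] w 0.0612 g 44.0 q [-1.09  0.61  0.77  2.04 -0.63  0.74 -0.79] tilt [ 0.0001 -0.0001]
t 30.7 p [0.5002 0.2134 0.2413] psi -51.36 F [ 5.1 -0.9 -3.4] M [-0.16 -1.1  -0.04] w 0.061 g 44.0 q [-1.1   0.62  0.78  2.04 -0.64  0.75 -0.82] tilt [ 0.0001 -0.0001]
t 31.03 p [0.5002 0.2134 0.2412] psi -53.37 F [ 4.8  0.1 -4.4] M [-0.09 -1.13 -0.03] w 0.0608 g 44.8 q [-1.11  0.62  0.79  2.04 -0.65  0.75 -0.85] tilt [ 0.0001 -0.0002]
```

```bash
python3 -m pendant '[[0.055,0,0,0.0004,2],[0.055,0,0,0.0002,2],[0.055,0,0,0.0002,1.5],[0.055,0,0,0,0],[0.055,0,0,0,0],[0.055,0,0,0,0]]' >/dev/null
python3 go.py
python3 -m pendant '[[0.07,0,0,0,0],[0.085,0,0,0,0],[0.085,0,0,0,0],[0.085,0,0,0,0],[0.085,0,0,0,0],[0.085,0,0,0,0]]' >/dev/null
python3 go.py
python3 -m pendant '[[0.085,0,0,-0.02,0],[0.085,0,0,-0.04,0],[0.085,0,0,-0.04,0],[0.085,0.0,-0.04,0,0],[0.085,0,-0.04,0,0],[0.085,0,-0.04,0,0],[0.085,0,-0.04,0,0],[0.085,0,0,0,0],[0.085,0,0,0,0]]' >/dev/null
python3 go.py
python3 - <<'E'
from h import *
r=[]
for n in("side","top"):
    p,d=bot.read_camera(n);m=bot.camera_model(n);K,R,t=[np.array(m[k]) for k in("intrinsics","R","t")]
    q=K@(R@np.array([.4997,.2133,.07])+t);u,v=(q[:2]/q[2]).round().astype(int)
    r.append(cv2.resize(p[v-28:v+28,u-28:u+28],(400,400),interpolation=cv2.INTER_CUBIC))
cv2.imwrite("pics/end.png",np.hstack(r))
E
```

```text
t 31.53 p [0.5004 0.2135 0.2408] psi -58.86 F [ 5.4 -0.5  0.6] M [-0.11 -1.15 -0.01] w 0.0614 g 45.3 q [-1.12  0.63  0.81  2.04 -0.67  0.76 -0.92] tilt [0.0006 0.0003]
t 32.03 p [0.5    0.2134 0.2405] psi -58.89 F [ 0.3 -0.2 -0.8] M [ 0.02  0.03 -0.04] w 0.0848 g 0.0 q [-1.12  0.63  0.81  2.04 -0.67  0.76 -0.92] tilt [-0.0007  0.    ]
t 32.78 p [0.4158 0.353  0.3403] psi -58.55 F [-0.3  0.2 -0.9] M [-0.01  0.    0.02] w 0.0849 g 0.0 q [-1.56  0.51  0.99  1.97 -0.53  0.94 -1.32] tilt [-0.0008 -0.0002]
```

View pics/end.png

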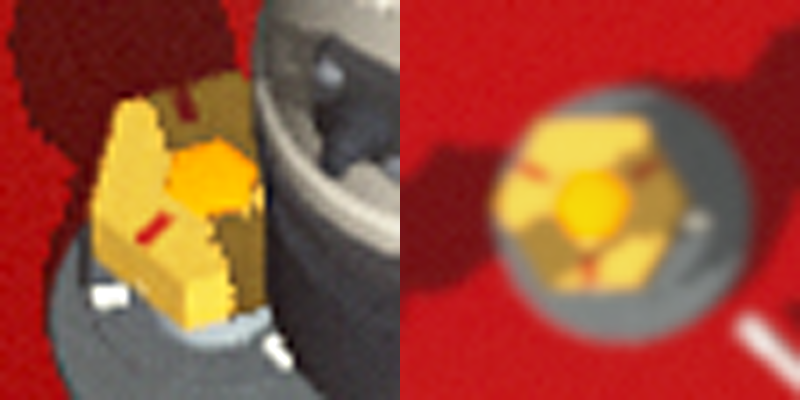

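The ring sits level and centred on the lamp, with a mark at top crop (590, 265) matching the commanded yaw, and the amber shows through its opening. It bound at about -46° and I turned it roughly 0.22 rad further, so about 13 N on the glass. The hand is clear, so I'm handing in.

```bash
python3 -c "
from station import bot
print(bot.hand_in())"
```

```text
the job is handed in; nothing more can be done
None
```

I handed the job in: the glass is seated in the lamp and the ring is screwed down about 0.22 rad past binding, which I estimate at 13 N on the glass. The hand was clear and nothing else was touched. The station returned no verdict.

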